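Nest the cleaned end covers on the turntable

TASK

Two freshly cleaned domed end covers lean on the sloping blue stands. Stack them, in either order, mouth up in the cover that is clamped on the turntable, so that each cups fully home inside the one below, level and with all the tabs lined up one above the other. The clamped cover is not central on it, so feel or look for where it is; lower the covers in, do not let them drop or knock one another hard, and leave the jar, brush and controller alone.

Things in the scene. Friction and masses are not known exactly. Their poses are not given: they have to be found in the camera images.
- cover_a_mid (a point): First loose cover, orange tab, form and size: see cover_a and cover_b. It starts leaning on stand_a: boss flat on the 35 degree slope, against two pegs downhill, mouth up and away from the robot, tab at the uphill edge, towards the robot, free all round. The point is on the axis, half-way up (20 mm above the boss's underside). z runs along the axis out of the open mouth, the tab sticks out along its -x.
- cover_a_tab (a point): Centre of this cover's grip tab: 88 mm from the axis along the cover's -x, 16.5 mm from the mid point towards the mouth (36.5 mm above the boss's underside). Axes as the cover's: z out of the mouth, -x outwards along the tab, y across its 18 mm width.
- cover_b_mid (a point): Second loose cover, orange tab, same form, starts leaning in the same way on stand_b. The point is on the axis, half-way up (20 mm above the boss's underside). z runs along the axis out of the open mouth, the tab sticks out along its -x.
- cover_b_tab (a point): Centre of this cover's grip tab: 88 mm from the axis along the cover's -x, 16.5 mm from the mid point towards the mouth (36.5 mm above the boss's underside). Axes as the cover's: z out of the mouth, -x outwards along the tab, y across its 18 mm width.
- turntable_seat (a point): Turntable, fixed, does not turn: light grey case 190 x 190 x 50 mm, steel disc on top. Point: centre of the disc's top, 58 mm above the table, z up. On it a third cover, yellow tab, same form, is clamped rigidly mouth up, boss on the disc, tab along the turntable's -x. Its axis is off this point by up to 18 mm in x and in y; by how much is not reported: find it by touch or sight.
- stand_a_seat (a point): Blue sloping stand, fixed, 110 x 100 mm foot; its 92 x 100 mm board slopes 35 degrees, rising towards the stand's own -x. The point is the centre of the board's upper face, 60 mm above the table; axes of the stand's foot (z up), which is turned about the vertical only.
- stand_b_seat (a point): Second stand, the same as stand_a.
- jar_mid (a point): Bystander: amber jar with black cap, 56 mm diameter, 85 mm high, loose; point at its centre. Leave alone.
- brush_grip (a point): Bystander: hand brush 150 mm long lying on the table; point on its handle. Leave alone.
- controller_mid (a point): Bystander: black controller box 70 x 100 x 55 mm, loose; point at its centre. Leave alone.
- cover_a: First loose cover; origin under the centre of its boss. Every cover: 40 mm high in all, rim 128 mm across outside, wall 3.5 mm, dome narrowing to 80 mm at 10 mm height, then a flat round boss 56 mm wide, 10 mm high. Tab 18 mm wide (y), 7 mm thick (z), from the rim to 108 mm from the axis, top flush with the rim. About 0.25 kg, varying by a quarter.
- cover_b: Second loose cover; origin under the centre of its boss. Inside every cover a flat ledge 20 mm above the boss's underside (20 mm below the rim), 88 mm wide, surrounds a round recess 62 mm wide and 5 mm deep. Nested, the upper boss stands in the recess, 3 mm of play all round, so the upper cover is 15 mm higher; off centre it stays tilted on the ledge.

How it is judged:
By the outcome, as a careful person would: the job done as asked, in the order asked, and still so for the second after the job is handed in, with the robot touching nothing.
It also fails if it takes over 72 s, if anything falls off the work surface, if the arm or the gripper's body presses on something with over 40 N, if the wrist force passes 120 N, or if a joint passes its speed limit or range.

ROBOT

A 6-joint arm with a two-finger parallel gripper is mounted at the origin on the work surface. World frame = base frame: x ahead of the robot, y to its left, z up, the work surface at z = 0. Lengths are in mm, angles in rad, forces in N, time in s.
With the tool pointing down it reaches from about 275 to 1000 mm from the base axis. Payload 8.4 kg.
Tool frame: the origin (TCP) lies between the finger pads; the fingertips stand 22 mm ahead of it and the grasp point (between the pads) lies 3 mm ahead of it; z points along the fingers, y is the line along which they close (so a half turn about z gives the same grasp; the last joint's range is limited). The gripper opens to 85 mm and grips with 20 to 120 N. Pads are 22 mm wide; open, the fingers measure 114 mm over their backs; the gripper's body (76 mm by 85 mm) begins 54 mm behind the grasp point. The pads swing forward as they close: fully open they stand 13 mm farther back than shut.
Start: joints at [-1.312, 0.353, 1.633, -0, 1.155, -0.002], TCP at [161.157, -603.868, 253.281] pointing down, gripper open.
Joint ranges: [-2.63, 2.63], [-0.92, 2.1], [0.06, 2.66], [-1.3, 4.44], [0, 2.69], [-3.02, 3.02]. Speed limits (rad/s): [2.22, 2.22, 2.79, 3.14, 3.14, 3.14].

INTERFACE

Orientations are given as [roll, pitch, yaw] about the fixed x, y, z axes, in that order (R = Rz(yaw) Ry(pitch) Rx(roll)).
In Python, from rig import r, grab_frame gives the robot as it stands.
- The arm moves only by the shell command python3 -m inch 'ROWS' [FORCE]. ROWS is JSON, a list of rows, each a list of 7 numbers: the turn, a rotation vector about the tool's x, y, z as a fraction of full scale, then the shift along the tool's x, y, z as a fraction of full scale, then the closure, from 0 (fully open) to 1 (shut). In form: [[rx, ry, rz, dx, dy, dz, fingers], ...]. A call has 1 to 8 rows; each row shifts and turns the commanded pose from where the row before left it, along the tool's axes as they then stand; what a row does not reach is not made up. Full scale, the value 1, is 2.5 cm for a shift and pi rad for a turn. A row lasts 1/12 s, in which the tool goes at most 41.7 mm and 7.16 degrees, less where a joint would pass 70% of its speed; a pose out of reach is approached as far as the arm can. A call with a number of a shift or a turn outside -1 to 1 is refused whole. A call with a gripper value outside its range is refused whole. The fingers move at their own pace and stop on an object; FORCE is the grip in N (left out, the last holds). Time passes only in rows, so rows that do not move let the fingers close. It gives the time, the measured TCP pose, the force, the opening and the grip force at its end, in the units of the state.
- r.sense(): the state, without advancing time (a new reading comes with each control period).
- grab_frame(name): name is "side" or "top"; returns a dict with "pixels" (400x640x3 uint8, red, green, blue), "z_map" (400x640 float32, mm along the optical axis (not along the pixel's ray), 0 where there is no reading), "vertical_fov" (degrees; the focal length in pixels is half the picture's height over the tangent of half this angle, whatever the lens; pixels are square), "cx", "cy" (the principal point, pixels), "cam_to_world" (4x4, takes a point from camera to world coordinates). Camera axes: x right, y down, z forward; pixel columns grow to the right and rows downward; lengths in mm; the calibration is good to about 2 mm. A picture is of the moment at which its call begins.
- r.sign_off(): hands the job in; it is judged then, once.
The state is a dict: "clock": time; "qpos": joint angles; "qvel": joint speeds; "joint_efforts": joint torques, N m; "eef_pos": TCP position; "tcp_rot": TCP orientation; "contact_force": force on the tool from outside, world axes, zero at the start; "wrist_torque": the same for the moment, N m; "opening": opening from 0.0 (shut) to 1.0 (fully open); "grasp_force": force on a finger pad.
Only numpy, scipy, OpenCV 4.12 (cv2) and the standard library are available. Lean on these libraries where they do the work, as an engineer would, in place of code of your own. Each camera call takes 0.05 s, during which the arm holds its last target. There are 200 camera calls.

## Working session

There is one attempt and no reset: what is moved stays moved. The work goes in short steps, Python scripts to look and compute and a shell command to move; the robot and the scene stay as the last step left them, time stands still between calls to the robot, and variables do not carry over. Pictures are saved under pics/ and viewed, at most 10 in all, crops included, and the job is handed in when it is done.

```bash
ls; mkdir -p pics; cat > h.py <<'E'
import numpy as np,cv2
from rig import r,grab_frame
from scipy.spatial.transform import Rotation as R
def cloud(f):
    z=f["z_map"];h,w=z.shape
    fl=h/2/np.tan(np.radians(f["vertical_fov"])/2)
    u,v=np.meshgrid(np.arange(w),np.arange(h))
    P=np.stack([(u-f["cx"])/fl*z,(v-f["cy"])/fl*z,z,np.ones_like(z)],-1)@np.array(f["cam_to_world"]).T
    P=P[...,:3];P[z==0]=np.nan
    return P
def save(f,n): cv2.imwrite("pics/"+n+".png",f["pixels"][...,::-1])
E
python3 - <<'E'
from h import *
for n in("top","side"):
    f=grab_frame(n);save(f,n+"0");print(np.array(f["cam_to_world"]).round(3).tolist(),f["vertical_fov"]);np.save(n+"0.npy",cloud(f))
print(r.sense())
E
```

```text
pics
[[0.022, -0.984, 0.177, 509.77], [-1.0, -0.019, 0.019, 6.371], [-0.015, -0.177, -0.984, 918.376], [0.0, 0.0, 0.0, 1.0]] 54.52557705280599
[[0.945, -0.243, 0.218, 451.178], [-0.326, -0.702, 0.633, -548.072], [-0.001, -0.67, -0.743, 768.133], [0.0, 0.0, 0.0, 1.0]] 56.732383977098465
{'clock': 0.1, 'qpos': array([-1.31242798e+00,  3.53601584e-01,  1.63404158e+00,  3.96013521e-05,
        1.15519787e+00, -2.42342069e-03]), 'qvel': array([ 0.0002588 , -0.00166932, -0.00222492,  0.00107585,  0.00051197,
        0.00139421]), 'joint_efforts': array([ 3.34942815e-04, -6.06357765e+01, -3.42820501e+01,  6.80850576e-05,
        4.01817219e-03, -7.07404183e-06]), 'eef_pos': array([ 161.05099945, -603.49022547,  252.63034122]), 'tcp_rot': array([-3.14034436e+00, -3.92355411e-05,  2.60775729e-01]), 'contact_force': array([-0.4260959 ,  0.45175573, -0.24393192]), 'wrist_torque': array([ 0.02378577, -0.06942283,  0.05341522]), 'grasp_force': 0.0, 'opening': 0.9986638529740385}
```

View pics/top0.png

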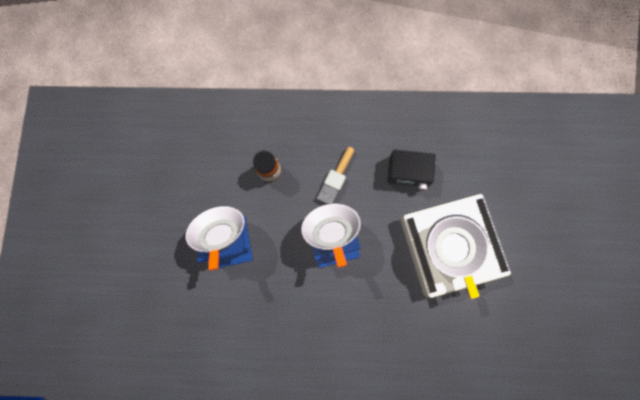

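View pics/side0.png

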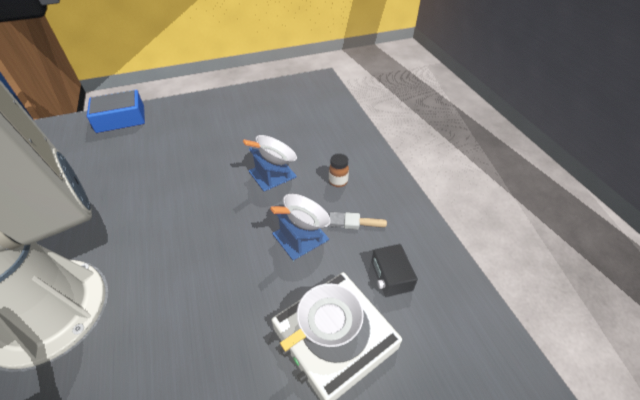

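The top view shows the loose covers at (217,233) and (332,230), with orange tabs at (213,260) and (340,257). The clamped cover is at (457,247) with its yellow tab at (471,287). In the side view the covers are at (276,151), (305,213) and (330,318). Next I'll fit the cover model to the depth points.

```bash
cat > fit.py <<'E'
from h import *
from scipy.optimize import least_squares
prof=np.array([[0,15],[31,15],[31,20],[44,20],[60.5,40],[64,40],[40,10],[28,10],[28,0],[0,0]],float)
A,B=prof[:-1],prof[1:]
def dprof(q):
    p=np.c_[np.hypot(q[:,0],q[:,1]),q[:,2]]
    d=p[:,None]-A;e=B-A;t=np.clip((d*e).sum(-1)/(e*e).sum(-1),0,1)
    return np.linalg.norm(d-t[...,None]*e,axis=-1).min(1)
def dbox(q):
    d=np.abs(q-[-86,0,36.5])-[22,9,3.5]
    return np.linalg.norm(np.maximum(d,0),axis=1)+np.minimum(d.max(1),0)
def fit(P,rgb,seed,yaw,pitch,tabcol,tilt_free=True):
    """P HxWx3 ; seed boss-underside guess. returns R,t (origin under boss)"""
    hsv=cv2.cvtColor(rgb,cv2.COLOR_RGB2HSV).astype(int)
    c0=np.array(seed,float)
    R0=R.from_euler('xyz',[0,pitch,yaw])
    x=np.r_[0,0,0,c0]
    for rad in(1,1,1):
        Rm=R0*R.from_rotvec(x[:3]);q=((P.reshape(-1,3)-x[3:])@Rm.as_matrix())
        S=hsv.reshape(-1,3);rho=np.hypot(q[:,0],q[:,1])
        col=(S[:,1]>150)&(abs(S[:,0]-tabcol)<8)&(S[:,2]>90)
        tab=col&(rho<130)&(abs(q[:,2]-36)<30)
        body=(S[:,1]<60)&(rho<68)&(q[:,2]>5)&(q[:,2]<48)
        def res(x):
            Rm=(R0*R.from_rotvec(x[:3])).as_matrix()
            X=P.reshape(-1,3)
            return np.r_[dprof((X[body]-x[3:])@Rm),dbox((X[tab]-x[3:])@Rm)*2]
        s=least_squares(res,x,loss='soft_l1',f_scale=1.5);x=s.x
    return R0*R.from_rotvec(x[:3]),x[3:],int(body.sum()),int(tab.sum()),np.median(np.abs(s.fun))
def report(n,o):
    Rm,t,nb,nt,m=o
    M=Rm.as_matrix()
    print(n,'base',t.round(1),'rpy deg',Rm.as_euler('xyz',degrees=True).round(1),'tab',(M@[-88,0,36.5]+t).round(1),nb,nt,round(m,2))
E
python3 - <<'E'
from fit import *
for n in("top","side"):
    P=np.load(n+"0.npy");rgb=cv2.imread(f"pics/{n}0.png")[...,::-1].copy()
    px=dict(top=dict(b1=(217,233,213,260),b2=(332,230,340,257),c=(457,247,471,287)),
            side=dict(b1=(276,151,250,144),b2=(305,213,283,211),c=(330,318,293,340)))[n]
    for k,(u,v,a,b) in px.items():
        c=P[v,u];t=P[b,a];print(n,k,c.round(0),t.round(0))
        yaw=np.arctan2(*(c-t)[[1,0]]);pt=0 if k=='c' else np.radians(35)
        ax=R.from_euler('xyz',[0,pt,yaw]).as_matrix()[:,2]
        report(k,fit(P,rgb,c-15*ax,yaw,pt,25 if k=='c' else 10))
E
```

```text
top b1 [594. 263.  69.] [533. 244. 146.]
b1 base [581.4 256.2  60.3] rpy deg [-0.2 35.  13.3] tab [531.6 244.6 140.7] 1955 180 0.7
top b2 [606.  10.  68.] [544.  -8. 143.]
b2 base [591.8   7.   60.7] rpy deg [-0.2 35.1 15.9] tab [542.7  -6.9 141.1] 2047 171 0.69
top c [ 574. -261.   74.] [ 491. -278.   99.]
c base [ 573.7 -253.8   58.9] rpy deg [-0.1  0.1 17.6] tab [ 489.9 -280.3   95.5] 2874 182 0.79
side b1 [606. 283.  60.] [530. 233. 145.]
b1 base [581.9 255.   60.3] rpy deg [-0.6 34.7 12.2] tab [531.4 244.5 140.4] 753 1 0.6
side b2 [614.  29.  59.] [551. -16. 141.]
b2 base [592.7   5.9  60. ] rpy deg [33.4  9.9 91. ] tab [614.3 -75.2 105.2] 1124 0 0.58
side c [ 575. -257.   75.] [ 493. -284.   98.]
c base [ 574.5 -256.3   58.1] rpy deg [ 0.  -0.1 20.8] tab [ 492.1 -287.5   94.5] 3250 0 0.66
```

The fits match the known sizes: 58 mm seat height, 35° tilt, 60 mm board height. I'll grip each tab across its width, tool square to the rim plane and fingertips just past the tab, so they clear the tab below when nested.

```bash
cat > go.py <<'E'
from h import *
def delta(pos,Rt,order='TR'):
    s=r.sense();p=s['eef_pos'];Rc=R.from_euler('xyz',s['tcp_rot'])
    d=np.array(pos)-p
    print('shift in tool axes now /25:',(Rc.inv().apply(d)/25).round(3),'after turn:',(Rt.inv().apply(d)/25).round(3),'rotvec/pi:',((Rc.inv()*Rt).as_rotvec()/np.pi).round(4))
    print(p.round(1),np.degrees(s['tcp_rot']).round(1),s['contact_force'].round(1),round(s['clock'],2))
def toolR(cover): return cover*R.from_euler('x',np.pi)
def grasp(tab,yaw,pitch,up,h=14):
    C=R.from_euler('xyz',[0,pitch,yaw],degrees=True)
    return np.array(tab)+C.as_matrix()[:,2]*(h+up),toolR(C)
E
python3 - <<'E'
from go import *
delta(*grasp([542.7,-7,141],15.9,35,80))
E
```

```text
shift in tool axes now /25: [ 23.058 -19.151   1.41 ] after turn: [ 19.942 -18.765 -12.273] rotvec/pi: [-0.002  -0.1945 -0.005 ]
[ 161.1 -603.5  252.6] [-179.9   -0.    14.9] [-0.4  0.5 -0.2] 0.1
```

```bash
python3 -m inch '[[0,0,0,0.77,-0.64,0,0.2],[0,0,0,0.77,-0.64,0,0.4],[0,0,0,0.77,-0.64,0,0.5],[0,0,0,0.77,-0.64,0,0.5],[0,0,0,0.77,-0.64,0,0.5],[0,0,0,0.77,-0.64,0,0.5],[0,0,0,0.77,-0.64,0,0.5],[0,0,0,0.77,-0.64,0,0.5]]' 60
python3 -m inch '[[0,0,0,0.77,-0.64,0,0.5],[0,0,0,0.77,-0.64,0,0.5],[0,0,0,0.77,-0.64,0,0.5],[0,0,0,0.77,-0.64,0,0.5],[0,0,0,0.77,-0.64,0,0.5],[0,0,0,0.77,-0.64,0,0.5],[0,0,0,0.77,-0.64,0,0.5],[0,0,0,0.77,-0.64,0,0.5]]'
python3 -m inch '[[0,0,0,0.77,-0.64,0,0.5],[0,0,0,0.77,-0.64,0,0.5],[0,0,0,0.77,-0.64,0,0.5],[0,0,0,0.77,-0.64,0,0.5],[0,0,0,0.77,-0.64,0,0.5],[0,0,0,0.77,-0.64,0,0.5],[0,0,0,0.77,-0.64,0,0.5],[0,0,0,0.77,-0.64,0,0.5]]'
python3 -m inch '[[0,0,0,0.77,-0.64,0,0.5],[0,0,0,0.77,-0.64,0,0.5],[0,-0.0325,0,0.77,-0.64,0,0.5],[0,-0.0325,0,0.77,-0.64,0,0.5],[0,-0.0325,0,0,0,0,0.5],[0,-0.0325,0,0,0,0,0.5],[0,-0.0325,0,0,0,0,0.5],[0,-0.0325,0,0,0,0,0.5]]'
python3 - <<'E'
from go import *
delta(*grasp([542.7,-7,141],15.9,35,80))
E
```

```text
clock: 0.77
eef_pos: [277.4, -439.2, 253.0]
tcp_rot: [-3.141, 0.0, 0.261]
contact_force: [0.8, -0.2, 1.0]
opening: 0.501
grasp_force: 0.0
clock: 1.43
eef_pos: [393.1, -275.9, 253.1]
tcp_rot: [-3.141, 0.0, 0.261]
contact_force: [0.2, 0.1, -0.2]
opening: 0.496
grasp_force: 0.0
clock: 2.1
eef_pos: [508.9, -112.5, 253.0]
tcp_rot: [-3.141, 0.0, 0.261]
contact_force: [0.2, 0.1, 0.1]
opening: 0.501
grasp_force: 0.0
clock: 2.77
eef_pos: [566.7, -31.6, 251.4]
tcp_rot: [3.141, 0.617, 0.261]
contact_force: [0.2, -0.3, 0.5]
opening: 0.499
grasp_force: 0.0
shift in tool axes now /25: [ 1.984 -1.236  0.231] after turn: [ 1.999 -1.211  0.233] rotvec/pi: [-0.0029  0.002  -0.0043]
[566.7 -31.6 251.4] [180.   35.4  15. ] [ 0.2 -0.3  0.5] 2.77
```

```bash
python3 -m inch '[[-0.003,0.002,-0.0043,0.66,-0.41,0.08,0.5],[0,0,0,0.66,-0.41,0.08,0.5],[0,0,0,0.67,-0.4,0.07,0.5],[0,0,0,0,0,0.5,0.5],[0,0,0,0,0,0.5,0.5],[0,0,0,0,0,0.5,0.5],[0,0,0,0,0,0.3,0.5],[0,0,0,0,0,0,0.5]]'
python3 - <<'E'
from go import *
delta(*grasp([542.7,-7,141],15.9,35,0))
a=grab_frame("top")["pixels"][200:320,260:400];b=grab_frame("side")["pixels"][150:270,220:360]
cv2.imwrite("pics/p1.png",cv2.resize(np.hstack([a,b])[...,::-1],None,fx=2.8,fy=2.8))
E
```

```text
clock: 3.43
eef_pos: [568.2, 0.5, 180.0]
tcp_rot: [-3.141, 0.607, 0.278]
contact_force: [-0.0, 0.5, 0.2]
opening: 0.499
grasp_force: 0.0
shift in tool axes now /25: [0.018 0.012 1.326] after turn: [0.023 0.011 1.326] rotvec/pi: [-0.0002 -0.0012  0.    ]
[5.682e+02 5.000e-01 1.800e+02] [-180.    34.8   15.9] [-0.   0.5  0.2] 3.43
```

View pics/p1.png

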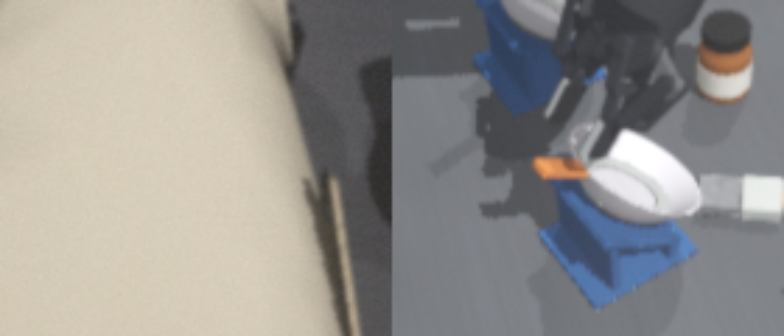

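The arm hides the tab from the top camera. The side crop shows the fingers above the tab at (560,167), and the line-up agrees with the fit. I'll descend and grip.

```bash
python3 -m inch '[[0,0,0,0,0,0.4,0.5],[0,0,0,0,0,0.4,0.5],[0,0,0,0,0,0.3,0.5],[0,0,0,0,0,0.22,0.5],[0,0,0,0,0,0,0.5],[0,0,0,0,0,0,0.7],[0,0,0,0,0,0,0.8],[0,0,0,0,0,0,0.85]]' 60
python3 -m inch '[[0,0,0,0,0,0,0.9],[0,0,0,0,0,0,1],[0,0,0,0,0,0,1],[0,0,0,0,0,0,1],[0,0,0,0,0,0,1]]' 100
```

```text
clock: 4.2
eef_pos: [552.0, -4.8, 154.4]
tcp_rot: [3.141, 0.606, 0.277]
contact_force: [-0.4, -0.3, 0.9]
opening: 0.187
grasp_force: 58.8
clock: 4.62
eef_pos: [551.7, -4.8, 154.4]
tcp_rot: [3.141, 0.606, 0.277]
contact_force: [1.6, -0.6, 4.0]
opening: 0.168
grasp_force: 98.2
```

```bash
python3 -m inch '[[0,0,0,0,0,-0.15,1],[0,0,0,0,0,-0.2,1],[0,0,0,0,0,-0.3,1],[0,0,0,0,0,-0.4,1],[0,0,0,0,0,-0.5,1],[0,0,0,0,0,-0.5,1],[0,0,0,0,0,-0.5,1],[0,0,0,0,0,0,1]]'
python3 - <<'E'
from fit import *
f=grab_frame("side");P=cloud(f)
b=f["pixels"][100:270,200:400]
cv2.imwrite("pics/p2.png",cv2.resize(b[...,::-1],None,fx=3,fy=3))
s=r.sense();C=R.from_euler('xyz',s['tcp_rot'])*R.from_euler('x',np.pi)
t=s['eef_pos']-C.as_matrix()@[-88,0,50.5]
e=C.as_euler('xyz');print('expected',t,np.degrees(e))
report('held',fit(P,f["pixels"],t,e[2],e[1],10))
E
```

```text
clock: 5.28
eef_pos: [589.1, 5.7, 209.1]
tcp_rot: [3.14, 0.602, 0.277]
contact_force: [0.7, 0.9, -1.8]
opening: 0.166
grasp_force: 97.9
expected [630.15932081  17.4512339  116.36244154] [-0.04489963 34.55834917 15.8761124 ]
held base [629.   16.  114.1] rpy deg [ 2.3 35.3 19.6] tab [581.7  -2.4 194.8] 897 6 0.5
```

View pics/p2.png

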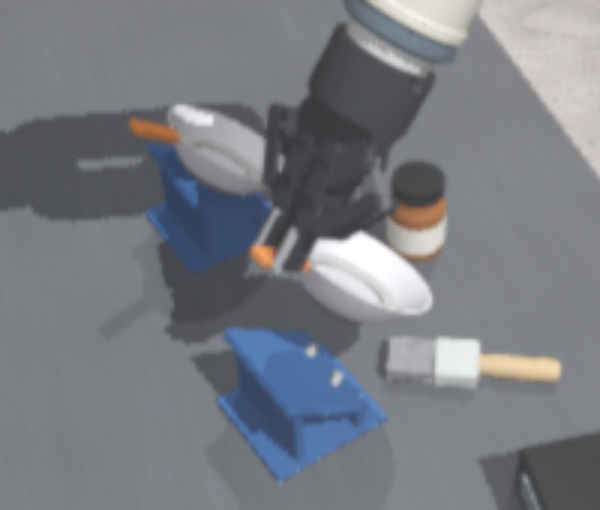

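Cover b is held firmly, its tab at about (265,258) in the crop, and it's about 2 mm lower in the grip than planned. I'll refine the clamped cover's yaw from the side view and plan the transfer.

```bash
python3 - <<'E'
from fit import *
import go
P=np.load("side0.npy");rgb=cv2.imread("pics/side0.png")[...,::-1].copy()
h=cv2.cvtColor(rgb,cv2.COLOR_RGB2HSV);print('yellow hsv',h[340,293],'orange',h[211,283],h[144,250])
for col in (h[340,293][0],):
    report('c',fit(P,rgb,[574,-255,58],.31,0,int(col)))
C=R.from_euler('z',17.8,degrees=True)
tab=np.array([574.1,-255,58])+C.apply([-88,0,36.5])
go.delta(tab+[0,0,16+15+85],go.toolR(C))
E
python3 -m inch '[[0,0.032,0,0,0,-0.4,1],[0,0.032,0,0,0,-0.4,1],[0,0.032,0,0,0,-0.4,1],[0,0.032,0,0,0,-0.2,1],[0,0.032,0,0,0,0,1],[0,0.031,0,0,0,0,1],[0,0,0,0,0,0,1]]'
```

```text
yellow hsv [ 23 117 255] orange [ 13 146 234] [ 13 150 224]
c base [ 574.4 -256.3   58.1] rpy deg [-0.  -0.1 36.5] tab [ 503.7 -308.7   94.5] 3250 0 0.66
shift in tool axes now /25: [-5.745  9.986  3.837] after turn: [-7.234  9.751 -0.105] rotvec/pi: [-0.003   0.192  -0.0103]
[588.    5.5 207.9] [180.   34.6  15.9] [ 0.9 -0.1 -3.6] 5.33
clock: 5.92
eef_pos: [599.0, 8.9, 237.7]
tcp_rot: [-3.141, 0.004, 0.277]
contact_force: [-0.3, -0.3, -4.3]
opening: 0.168
grasp_force: 98.2
```

```bash
sed -i 's/S\[:,1\]>150/S[:,1]>95/' fit.py; python3 - <<'E'
from fit import *
import go
P=np.load("side0.npy");rgb=cv2.imread("pics/side0.png")[...,::-1].copy()
report('c',fit(P,rgb,[574,-255,58],.31,0,23))
C=R.from_euler('z',17.8,degrees=True)
tab=np.array([574.1,-255,58])+C.apply([-88,0,36.5])
go.delta(tab+[0,0,16+15+65],go.toolR(C))
E
```

```text
c base [ 574.5 -256.3   58.1] rpy deg [-0.  -0.1 16.4] tab [ 490.1 -281.1   94.5] 3250 232 0.69
shift in tool axes now /25: [-7.352 10.005  1.913] after turn: [-7.696  9.748  1.887] rotvec/pi: [-0.0001  0.0012 -0.0109]
[599.    8.9 237.7] [-180.     0.2   15.8] [-0.3 -0.3 -4.3] 5.92
```

```bash
python3 -m inch '[[0,0,0,-0.4,0.5,0,1],[0,0,0,-0.53,0.72,0,1],[0,0,0,-0.53,0.72,0,1],[0,0,0,-0.53,0.72,0,1],[0,0,0,-0.53,0.72,0,1],[0,0,0,-0.53,0.72,0,1],[0,0,0,-0.53,0.72,0,1],[0,0,0,-0.53,0.72,0,1]]'
python3 -m inch '[[0,0,-0.0066,-0.53,0.72,0,1],[0,0,0,-0.53,0.72,0,1],[0,0,0,-0.53,0.72,0,1],[0,0,0,-0.53,0.72,0,1],[0,0,0,-0.53,0.72,0,1],[0,0,0,-0.53,0.72,0.2,1],[0,0,0,-0.4,0.65,0.5,1],[0,0,0,0,0,0.5,1]]'
python3 -m inch '[[0,0,0,0,0,0.5,1],[0,0,0,0,0,0.2,1],[0,0,0,0,0,0,1],[0,0,0,0,0,0,1]]'
python3 - <<'E'
from fit import *
import go
C=R.from_euler('z',17,degrees=True)
tab=np.array([574.1,-255,58])+C.apply([-88,0,36.5])
go.delta(tab+[0,0,16+15+65],go.toolR(C))
s=r.sense();C=R.from_euler('xyz',s['tcp_rot'])*R.from_euler('x',np.pi)
t=s['eef_pos']-C.as_matrix()@[-88,0,52.5]
e=C.as_euler('xyz');print('expected',t.round(1),np.degrees(e).round(1))
for n in("side","top"):
    f=grab_frame(n);P=cloud(f);save(f,n+"3")
    report(n,fit(P,f["pixels"],t,e[2],e[1],12))
a=f["pixels"][180:320,400:560];b=grab_frame("side")["pixels"][180:400,220:460]
cv2.imwrite("pics/p3.png",np.hstack([cv2.resize(a,(400,350)),cv2.resize(b,(382,350))])[...,::-1])
E
```

```text
clock: 6.58
eef_pos: [540.1, -153.3, 237.4]
tcp_rot: [-3.14, 0.011, 0.278]
contact_force: [1.3, -0.1, -2.7]
opening: 0.17
grasp_force: 98.3
clock: 7.25
eef_pos: [490.4, -300.4, 208.2]
tcp_rot: [-3.141, 0.009, 0.296]
contact_force: [-0.3, 0.4, -3.4]
opening: 0.164
grasp_force: 98.3
clock: 7.58
eef_pos: [491.1, -296.8, 190.8]
tcp_rot: [-3.14, 0.008, 0.298]
contact_force: [0.3, -0.5, -1.8]
opening: 0.171
grasp_force: 98.3
shift in tool axes now /25: [ 0.145 -0.63   0.013] after turn: [ 0.143 -0.63   0.013] rotvec/pi: [-0.0005  0.0025  0.0005]
[ 491.1 -296.8  190.8] [-179.9    0.5   17.1] [ 0.3 -0.5 -1.8] 7.58
expected [ 574.8 -271.   137.6] [ 0.1  0.5 17.1]
side base [ 575.1 -272.   134. ] rpy deg [ 0.1  1.9 16.8] tab [ 492.2 -297.2  173.5] 3283 72 0.62
top base [ 574.2 -269.8  135.6] rpy deg [-0.1  2.1 17.8] tab [ 491.8 -296.2  175.4] 3489 78 0.72
```

View pics/p3.png

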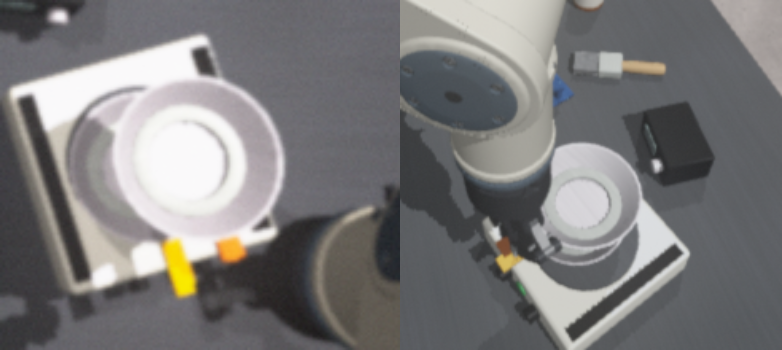

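The covers are clear in both views, and the two cameras agree on the offset: about 16 mm in y, a 2° droop and 0.3° yaw. I'll correct these, lower partway and re-measure.

```bash
python3 -m inch '[[0,0.0055,0.0017,0.046,-0.3,0,1],[0,0.0055,0,0.046,-0.31,0,1],[0,0,0,0,0,0.4,1],[0,0,0,0,0,0.4,1],[0,0,0,0,0,0.4,1],[0,0,0,0,0,0.4,1],[0,0,0,0,0,0.2,1],[0,0,0,0,0,0,1]]'
cat > meas.py <<'E'
from fit import *
REF={'side':([574.5,-256.3,58.1],16.4),'top':([573.7,-253.8,58.9],17.6)}
def meas(level,h=52.5):
    s=r.sense();C=R.from_euler('xyz',s['tcp_rot'])*R.from_euler('x',np.pi)
    t=s['eef_pos']-C.as_matrix()@[-88,0,h];e=C.as_euler('xyz')
    print('TCP',s['eef_pos'].round(1),np.degrees(e).round(1),'F',s['contact_force'].round(1),'t',round(s['clock'],2))
    for n in("side","top"):
        f=grab_frame(n);o=fit(cloud(f),f["pixels"],t,e[2],e[1],12);report(n,o)
        c,y=REF[n];g=np.array(c)+[0,0,15*level]-o[1]
        ee=o[0].as_euler('xyz',degrees=True)
        print('  needed base move',g.round(1),'tool/25',(R.from_euler('xyz',s['tcp_rot']).inv().apply(g)/25).round(3),'yaw err',round(y-ee[2],1))
        last=f
    return last
E
python3 -c "from meas import *;meas(1)"
```

```text
clock: 8.4
eef_pos: [489.2, -280.7, 144.1]
tcp_rot: [-3.139, -0.026, 0.293]
contact_force: [0.3, 0.2, -3.0]
opening: 0.168
grasp_force: 98.3
TCP [ 489.2 -280.7  144.1] [ 0.1 -1.5 16.8] F [ 0.3  0.2 -3. ] t 8.4
side base [ 575.2 -257.    90.3] rpy deg [-0.1  0.  15.8] tab [ 490.5 -281.   126.9] 3229 62 0.74
  needed base move [ -0.7   0.7 -17.2] tool/25 [-0.036 -0.033  0.689] yaw err 0.6
top base [ 574.  -253.3   92.2] rpy deg [ 0.   0.4 16.6] tab [ 489.9 -278.4  129.2] 3242 82 0.8
  needed base move [ -0.3  -0.5 -18.3] tool/25 [-0.035  0.019  0.729] yaw err 1.0
```

```bash
python3 -m inch '[[0,0.001,-0.0042,-0.035,0.04,0,1],[0,0,0,0,0,0.12,1],[0,0,0,0,0,0.12,1],[0,0,0,0,0,0.12,1],[0,0,0,0,0,0.1,1],[0,0,0,0,0,0.06,1],[0,0,0,0,0,0.05,1],[0,0,0,0,0,0,1]]'
python3 -m inch '[[0,0,0,0,0,0.03,1],[0,0,0,0,0,0.03,1],[0,0,0,0,0,0,1],[0,0,0,0,0,0,1]]'
python3 -c "from meas import *;meas(1)"
```

```text
clock: 9.17
eef_pos: [489.9, -282.1, 131.5]
tcp_rot: [-3.141, -0.031, 0.306]
contact_force: [0.2, 0.3, -3.0]
opening: 0.166
grasp_force: 98.3
clock: 9.5
eef_pos: [490.1, -282.2, 130.4]
tcp_rot: [3.141, -0.031, 0.306]
contact_force: [-0.4, 0.0, -2.7]
opening: 0.166
grasp_force: 98.3
TCP [ 490.1 -282.2  130.4] [-0.  -1.8 17.5] F [-0.4  0.  -2.7] t 9.5
side base [ 575.9 -257.6   77.1] rpy deg [-0.1 -0.3 16.2] tab [ 491.2 -282.2  113.1] 3215 63 0.8
  needed base move [-1.4  1.3 -4. ] tool/25 [-0.042 -0.067  0.158] yaw err 0.2
top base [ 574.3 -253.1   77.9] rpy deg [-0.  -0.1 18.6] tab [ 490.8 -281.1  114.3] 3156 96 0.82
  needed base move [-0.6 -0.7 -4. ] tool/25 [-0.036  0.021  0.161] yaw err -1.0
```

```bash
python3 -m inch '[[0,0.001,0.001,-0.04,-0.02,0,1],[0,0,0,0,0,0.04,1],[0,0,0,0,0,0.04,1],[0,0,0,0,0,0.04,1],[0,0,0,0,0,0,1],[0,0,0,0,0,0,1]]'
python3 -m inch '[[0,0,0,0,0,0.02,1],[0,0,0,0,0,0.02,1],[0,0,0,0,0,0,1],[0,0,0,0,0,0,1]]'
python3 -c "from meas import *;meas(1)"
```

```text
clock: 10.1
eef_pos: [489.0, -281.9, 127.2]
tcp_rot: [-3.142, -0.034, 0.303]
contact_force: [0.2, 0.6, -3.1]
opening: 0.171
grasp_force: 98.3
clock: 10.43
eef_pos: [489.1, -282.0, 126.3]
tcp_rot: [3.141, -0.035, 0.303]
contact_force: [0.2, 0.1, -3.1]
opening: 0.171
grasp_force: 98.3
TCP [ 489.1 -282.   126.3] [-0.  -2.  17.3] F [ 0.2  0.1 -3.1] t 10.43
side base [ 575.1 -257.2   73.2] rpy deg [-0.1 -0.6 16.5] tab [ 490.3 -282.2  108.7] 3184 69 0.75
  needed base move [-0.6  0.9 -0.1] tool/25 [-0.012 -0.04   0.004] yaw err -0.1
top base [ 573.6 -253.    74.1] rpy deg [ 0.1 -0.2 18.5] tab [ 490.1 -281.   110.2] 3102 90 0.83
  needed base move [ 0.1 -0.8 -0.2] tool/25 [-0.007  0.03   0.007] yaw err -0.9
```

```bash
python3 -m inch '[[0,-0.002,0.002,0,0,0.01,1],[0,0,0,0,0,0.02,1],[0,0,0,0,0,0,1],[0,0,0,0,0,0,1]]'
python3 -m inch '[[0,0,0,0,0,0.02,1],[0,0,0,0,0,0.02,1],[0,0,0,0,0,0,1],[0,0,0,0,0,0,1]]'
```

```text
clock: 10.87
eef_pos: [489.1, -282.0, 125.7]
tcp_rot: [3.142, -0.028, 0.297]
contact_force: [-2.9, -0.1, 0.1]
opening: 0.171
grasp_force: 98.7
clock: 11.2
eef_pos: [488.9, -282.1, 124.7]
tcp_rot: [-3.142, -0.028, 0.296]
contact_force: [-5.2, -0.7, 3.8]
opening: 0.17
grasp_force: 99.2
```

Contact is felt at the nested height. I'll confirm with a measurement, then release.

```bash
python3 -m inch '[[0,0,0,0,0,0,1],[0,0,0,0,0,0,1],[0,0,0,0,0,0,1]]' 20
python3 -c "from meas import *;meas(1)"
python3 -m inch '[[0,0,0,0,0,0,0.75],[0,0,0,0,0,0,0.7],[0,0,0,0,0,0,0.6],[0,0,0,0,0,0,0.5],[0,0,0,0,0,0,0.5]]'
python3 -c "from meas import *;meas(1)"
```

```text
clock: 11.45
eef_pos: [488.9, -282.1, 124.8]
tcp_rot: [3.142, -0.028, 0.296]
contact_force: [-5.2, -1.8, 4.0]
opening: 0.168
grasp_force: 99.2
TCP [ 488.9 -282.1  124.8] [-0.  -1.6 17. ] F [-5.2 -1.8  4. ] t 11.45
side base [ 575.7 -257.6   73.6] rpy deg [ 0.  -1.8 16.2] tab [ 490.1 -282.5  107.3] 3176 70 0.78
  needed base move [-1.2  1.3 -0.5] tool/25 [-0.03  -0.063  0.02 ] yaw err 0.2
top base [ 574.1 -253.6   74.4] rpy deg [-0.1 -1.4 18. ] tab [ 489.6 -281.   108.8] 3120 87 0.83
  needed base move [-0.4 -0.2 -0.5] tool/25 [-0.019  0.002  0.021] yaw err -0.4
clock: 11.97
eef_pos: [489.3, -281.9, 124.5]
tcp_rot: [3.142, -0.029, 0.296]
contact_force: [0.5, -0.8, -0.6]
opening: 0.503
grasp_force: 0.0
TCP [ 489.3 -281.9  124.5] [-0.  -1.6 17. ] F [ 0.5 -0.8 -0.6] t 11.97
side base [ 575.4 -257.3   73. ] rpy deg [ 0.1 -0.4 16.2] tab [ 490.6 -282.   108.9] 3165 73 0.78
  needed base move [-0.9  1.   0.1] tool/25 [-0.023 -0.049 -0.004] yaw err 0.2
top base [ 574.2 -253.5   73.9] rpy deg [-0.2  0.  18.2] tab [ 490.6 -280.9  110.4] 3114 93 0.82
  needed base move [-0.5 -0.3  0. ] tool/25 [-0.021  0.005 -0.002] yaw err -0.6
```

Seated level and aligned. I'll retreat and go for the second cover.

```bash
python3 -m inch '[[0,0,0,0,0,-0.2,0.5],[0,0,0,0,0,-0.5,0.5],[0,0,0,0,0,-0.8,0.5],[0,0,0,0,0,-1,0.5],[0,0,0,0,0,-1,0.5],[0,0,0,0,0,-1,0.5],[0,0,0,0,0,-0.7,0.5],[0,0,0,0,0,0,0.5]]'
python3 - <<'E'
from go import *
delta(*grasp([531.6,244.6,140.7],13.3,35,80,13))
E
```

```text
clock: 12.73
eef_pos: [487.3, -284.1, 258.9]
tcp_rot: [3.137, -0.033, 0.296]
contact_force: [1.1, -0.5, 0.7]
opening: 0.503
grasp_force: 0.0
shift in tool axes now /25: [  9.943 -19.579   1.914] after turn: [  8.111 -20.173  -3.626] rotvec/pi: [ 0.0074 -0.2048  0.0195]
[ 487.3 -284.1  258.9] [179.7  -1.9  17. ] [ 1.1 -0.5  0.7] 12.73
```

```bash
python3 -m inch '[[0,0,0,0.45,-0.89,0,0.5],[0,0,0,0.45,-0.89,0,0.5],[0,0,0,0.45,-0.89,0,0.5],[0,0,0,0.45,-0.89,0,0.5],[0,0,0,0.45,-0.89,0,0.5],[0,0,0,0.45,-0.89,0,0.5],[0,0,0,0.45,-0.89,0,0.5],[0,0,0,0.45,-0.89,0,0.5]]' 60
python3 -m inch '[[0,0,0,0.45,-0.89,0,0.5],[0,0,0,0.45,-0.89,0,0.5],[0,0,0,0.45,-0.89,0,0.5],[0,0,0,0.45,-0.89,0,0.5],[0,0,0,0.45,-0.89,0,0.5],[0,0,0,0.45,-0.89,0,0.5],[0,0,0,0.45,-0.89,0,0.5],[0,0,0,0.45,-0.89,0,0.5]]'
python3 -m inch '[[0,0,0,0.45,-0.89,0,0.5],[0,0,0,0.45,-0.89,0,0.5],[0,0,0,0.45,-0.89,0,0.5],[0,0,0,0.45,-0.89,0,0.5],[0,0,0,0.45,-0.89,0,0.5],[0,0,0,0.45,-0.89,0,0.5],[0.0037,-0.034,0.0098,0,0,0,0.5],[0.0037,-0.034,0.0098,0,0,0,0.5]]'
python3 -m inch '[[0,-0.034,0,0,0,0,0.5],[0,-0.034,0,0,0,0,0.5],[0,-0.034,0,0,0,0,0.5],[0,-0.034,0,0,0,0,0.5],[0,0,0,0,0,0,0.5]]'
python3 - <<'E'
from go import *
delta(*grasp([531.6,244.6,140.7],13.3,35,30,13))
E
```

```text
clock: 13.4
eef_pos: [519.3, -85.2, 256.5]
tcp_rot: [-3.141, -0.028, 0.296]
contact_force: [0.6, 0.5, 0.3]
opening: 0.501
grasp_force: 0.0
clock: 14.07
eef_pos: [553.4, 111.2, 259.0]
tcp_rot: [-3.141, -0.027, 0.296]
contact_force: [-0.0, 0.2, -0.1]
opening: 0.498
grasp_force: 0.0
clock: 14.73
eef_pos: [578.0, 259.1, 261.9]
tcp_rot: [-3.122, 0.19, 0.239]
contact_force: [0.5, -0.5, 0.3]
opening: 0.5
grasp_force: 0.0
clock: 15.15
eef_pos: [579.3, 257.0, 256.6]
tcp_rot: [-3.12, 0.624, 0.245]
contact_force: [0.1, 0.8, -1.0]
opening: 0.498
grasp_force: 0.0
shift in tool axes now /25: [1.087 0.1   3.195] after turn: [1.044 0.044 3.21 ] rotvec/pi: [-0.0044  0.0043  0.0033]
[579.3 257.  256.6] [-178.8   35.8   14. ] [ 0.1  0.8 -1. ] 15.15
```

```bash
python3 -m inch '[[-0.0044,0.0043,0.0033,0.53,0.03,0,0.5],[0,0,0,0.52,0.02,0,0.5],[0,0,0,0,0,0.7,0.5],[0,0,0,0,0,0.8,0.5],[0,0,0,0,0,0.8,0.5],[0,0,0,0,0,0.7,0.5],[0,0,0,0,0,0.2,0.5],[0,0,0,0,0,0,0.5]]'
python3 - <<'E'
from go import *
delta(*grasp([531.6,244.6,140.7],13.3,35,0,13))
b=grab_frame("side")["pixels"][70:240,180:380]
cv2.imwrite("pics/p4.png",cv2.resize(b[...,::-1],None,fx=3,fy=3))
E
```

```text
clock: 15.82
eef_pos: [555.8, 250.8, 180.4]
tcp_rot: [-3.141, 0.598, 0.233]
contact_force: [0.6, -0.7, 0.8]
opening: 0.502
grasp_force: 0.0
shift in tool axes now /25: [0.075 0.02  1.355] after turn: [0.092 0.02  1.354] rotvec/pi: [ 0.0001 -0.0041  0.0004]
[555.8 250.8 180.4] [-180.    34.3   13.4] [ 0.6 -0.7  0.8] 15.82
```

View pics/p4.png

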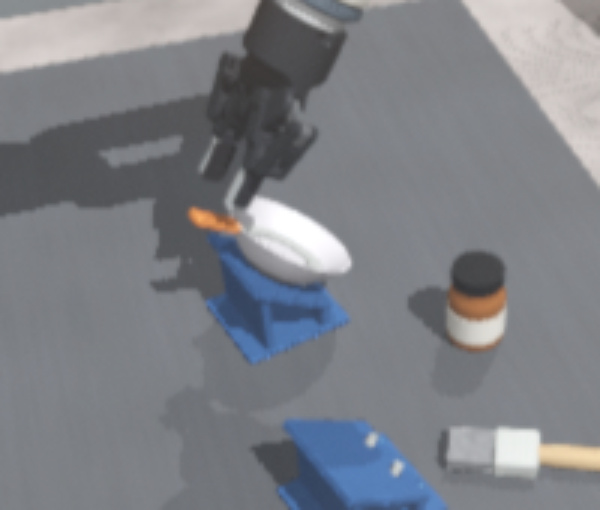

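The fingers straddle the line of the tab at (212,220) from above. I'll descend 34 mm and grip.

```bash
python3 -m inch '[[0,-0.004,0,0.07,0.02,0.4,0.5],[0,0,0,0,0,0.4,0.5],[0,0,0,0,0,0.3,0.5],[0,0,0,0,0,0.22,0.5],[0,0,0,0,0,0,0.5],[0,0,0,0,0,0,0.7],[0,0,0,0,0,0,0.8],[0,0,0,0,0,0,0.85]]' 60
python3 -m inch '[[0,0,0,0,0,0,0.9],[0,0,0,0,0,0,1],[0,0,0,0,0,0,1],[0,0,0,0,0,0,1],[0,0,0,0,0,0,1]]' 100
python3 -m inch '[[0,0,0,0,0,-0.15,1],[0,0,0,0,0,-0.2,1],[0,0,0,0,0,-0.3,1],[0,0,0,0,0,-0.4,1],[0,0,0,0,0,-0.5,1],[0,0,0,0,0,-0.5,1],[0,0,0,0,0,-0.5,1],[0,0,0,0,0,0,1]]'
python3 -m inch '[[0,0.032,0,0,0,-0.4,1],[0,0.032,0,0,0,-0.4,1],[0,0.032,0,0,0,-0.4,1],[0,0.032,0,0,0,-0.4,1],[0,0.032,0,0,0,0,1],[0,0.032,0,0,0,0,1],[0,0.009,0,0,0,0,1],[0,0,0,0,0,0,1]]'
python3 - <<'E'
import meas
from fit import *
import go
C=R.from_euler('z',17.0,degrees=True)
tab=np.array([574.1,-255,58])+C.apply([-88,0,36.5])
go.delta(tab+[0,0,16+30+55],go.toolR(C))
meas.meas(2)
E
```

```text
clock: 16.53
eef_pos: [540.1, 246.5, 152.9]
tcp_rot: [-3.14, 0.612, 0.233]
contact_force: [0.4, -1.4, 0.7]
opening: 0.189
grasp_force: 58.5
clock: 16.95
eef_pos: [539.9, 246.5, 152.8]
tcp_rot: [-3.14, 0.612, 0.233]
contact_force: [0.4, -0.6, 4.5]
opening: 0.173
grasp_force: 98.1
clock: 17.62
eef_pos: [577.6, 255.6, 207.0]
tcp_rot: [-3.139, 0.608, 0.234]
contact_force: [-0.2, 0.0, -2.5]
opening: 0.174
grasp_force: 97.9
clock: 18.28
eef_pos: [590.7, 258.5, 240.7]
tcp_rot: [-3.141, -0.02, 0.233]
contact_force: [-0.4, 0.1, -3.2]
opening: 0.173
grasp_force: 98.2
shift in tool axes now /25: [-8.938 20.056  1.614] after turn: [-10.161  19.447   1.809] rotvec/pi: [-0.0001 -0.0062 -0.0202]
[590.7 258.5 240.7] [-179.9   -1.1   13.4] [-0.4  0.1 -3.2] 18.28
TCP [590.7 258.5 240.7] [ 0.1 -1.1 13.4] F [-0.4  0.1 -3.2] t 18.28
side base [676.9 277.8 189. ] rpy deg [-0.2  0.3 13.8] tab [591.6 257.  226. ] 1087 42 0.67
  needed base move [-102.4 -534.1 -100.9] tool/25 [-8.999 19.845  3.841] yaw err 2.6
top base [677.4 278.9 188.6] rpy deg [-0.2  0.3 13.6] tab [592.  258.4 225.6] 2938 60 0.69
  needed base move [-103.7 -532.7  -99.7] tool/25 [-9.032 19.777  3.79 ] yaw err 4.0
```

```bash
python3 -m inch '[[0,0,-0.009,0,0,0,1],[0,0,-0.009,0,0,0,1],[0,0,0,-0.3,0.5,0,1],[0,0,0,-0.42,0.81,0,1],[0,0,0,-0.42,0.81,0,1],[0,0,0,-0.42,0.81,0,1],[0,0,0,-0.42,0.81,0,1],[0,0,0,-0.42,0.81,0,1]]'
python3 -m inch '[[0,0,0,-0.42,0.81,0,1],[0,0,0,-0.42,0.81,0,1],[0,0,0,-0.42,0.81,0,1],[0,0,0,-0.42,0.81,0,1],[0,0,0,-0.42,0.81,0,1],[0,0,0,-0.42,0.81,0,1],[0,0,0,-0.42,0.81,0,1],[0,0,0,-0.42,0.81,0,1]]'
python3 -m inch '[[0,0,0,-0.42,0.81,0,1],[0,0,0,-0.42,0.81,0,1],[0,0,0,-0.42,0.81,0,1],[0,0,0,-0.42,0.81,0,1],[0,0,0,-0.42,0.81,0,1],[0,0,0,-0.42,0.81,0,1],[0,0,0,-0.42,0.81,0,1],[0,0,0,-0.42,0.81,0,1]]'
python3 -m inch '[[0,0,0,-0.42,0.81,0,1],[0,0,0,-0.3,0.6,0.3,1],[0,0,0,0,0,0.5,1],[0,0,0,0,0,0.5,1],[0,0,0,0,0,0.3,1],[0,0,0,0,0,0,1],[0,0,0,0,0,0,1]]'
python3 -c "from meas import *;meas(2)"
```

```text
clock: 19.05
eef_pos: [567.3, 131.2, 238.5]
tcp_rot: [-3.141, -0.017, 0.289]
contact_force: [0.5, -0.3, -2.2]
opening: 0.17
grasp_force: 98.2
clock: 19.72
eef_pos: [532.9, -48.1, 237.1]
tcp_rot: [-3.141, -0.017, 0.289]
contact_force: [-0.1, 0.1, -2.6]
opening: 0.176
grasp_force: 98.2
clock: 20.38
eef_pos: [498.4, -227.3, 235.5]
tcp_rot: [-3.14, -0.018, 0.288]
contact_force: [0.1, 0.1, -2.3]
opening: 0.173
grasp_force: 98.2
clock: 20.97
eef_pos: [492.3, -264.4, 195.1]
tcp_rot: [-3.14, -0.018, 0.289]
contact_force: [-0.3, -0.3, -2.6]
opening: 0.168
grasp_force: 98.2
TCP [ 492.3 -264.4  195.1] [ 0.1 -1.  16.6] F [-0.3 -0.3 -2.6] t 20.97
side base [ 577.8 -240.2  142.9] rpy deg [-0.2  0.1 16.3] tab [ 493.4 -264.8  179.5] 3241 67 0.6
  needed base move [ -3.3 -16.1 -54.8] tool/25 [-0.349  0.583  2.184] yaw err 0.1
top base [ 577.2 -238.1  144.5] rpy deg [-0.3  0.3 16.6] tab [ 493.  -263.   181.4] 3577 86 0.75
  needed base move [ -3.5 -15.7 -55.6] tool/25 [-0.355  0.564  2.215] yaw err 1.0
```

```bash
python3 -m inch '[[0,0.001,-0.003,-0.17,0.3,0,1],[0,0,0,-0.16,0.3,0,1],[0,0,0,0,0,0.4,1],[0,0,0,0,0,0.4,1],[0,0,0,0,0,0.4,1],[0,0,0,0,0,0.25,1],[0,0,0,0,0,0.1,1],[0,0,0,0,0,0,1]]'
python3 -c "from meas import *;meas(2)"
```

```text
clock: 21.73
eef_pos: [489.2, -280.3, 155.3]
tcp_rot: [-3.14, -0.021, 0.299]
contact_force: [-0.5, -0.7, -3.3]
opening: 0.172
grasp_force: 98.2
TCP [ 489.2 -280.3  155.3] [ 0.1 -1.2 17.1] F [-0.5 -0.7 -3.3] t 21.73
side base [ 575.9 -256.5  103.3] rpy deg [-0.4 -0.9 16. ] tab [ 490.7 -280.8  138.4] 3315 130 0.83
  needed base move [ -1.4   0.2 -15.2] tool/25 [-0.062 -0.025  0.608] yaw err 0.4
top base [ 574.2 -252.1  104.9] rpy deg [-0.  -0.3 17.1] tab [ 489.9 -278.   140.9] 3381 114 0.85
  needed base move [ -0.5  -1.7 -16. ] tool/25 [-0.053  0.061  0.64 ] yaw err 0.5
```

```bash
python3 -m inch '[[0,-0.002,-0.002,-0.02,0.06,0,1],[0,0,0,0,0,0.12,1],[0,0,0,0,0,0.12,1],[0,0,0,0,0,0.1,1],[0,0,0,0,0,0.08,1],[0,0,0,0,0,0.04,1],[0,0,0,0,0,0,1],[0,0,0,0,0,0,1]]'
python3 -c "from meas import *;meas(2)"
```

```text
clock: 22.5
eef_pos: [489.9, -282.4, 145.0]
tcp_rot: [3.141, -0.016, 0.305]
contact_force: [-0.6, -0.7, -3.0]
opening: 0.173
grasp_force: 98.3
TCP [ 489.9 -282.4  145. ] [-0.  -0.9 17.5] F [-0.6 -0.7 -3. ] t 22.5
side base [ 575.2 -258.9   92.6] rpy deg [-0.4 -0.1 16. ] tab [ 490.5 -282.9  129. ] 3294 92 0.89
  needed base move [-0.7  2.6 -4.5] tool/25 [-0.    -0.108  0.178] yaw err 0.4
top base [ 573.8 -253.5   93.5] rpy deg [-0.4  0.1 16.3] tab [ 489.3 -278.   130.2] 3365 114 0.93
  needed base move [-0.1 -0.3 -4.6] tool/25 [-0.009  0.012  0.183] yaw err 1.3
```

```bash
python3 -m inch '[[0,0,0,-0.01,-0.02,0,1],[0,0,0,0,0,0.04,1],[0,0,0,0,0,0.04,1],[0,0,0,0,0,0.03,1],[0,0,0,0,0,0,1],[0,0,0,0,0,0,1]]'
python3 -m inch '[[0,0,0,0,0,0.02,1],[0,0,0,0,0,0.02,1],[0,0,0,0,0,0,1],[0,0,0,0,0,0,1]]'
python3 -m inch '[[0,0,0,0,0,0.02,1],[0,0,0,0,0,0.01,1],[0,0,0,0,0,0,1],[0,0,0,0,0,0,1]]'
python3 -c "from meas import *;meas(2)"
```

```text
clock: 23.1
eef_pos: [489.5, -282.0, 142.2]
tcp_rot: [3.141, -0.016, 0.305]
contact_force: [-0.0, 0.6, -3.1]
opening: 0.174
grasp_force: 98.3
clock: 23.43
eef_pos: [489.5, -282.0, 141.3]
tcp_rot: [3.141, -0.016, 0.305]
contact_force: [0.2, 0.6, -2.1]
opening: 0.17
grasp_force: 98.3
clock: 23.77
eef_pos: [489.6, -282.0, 140.6]
tcp_rot: [3.141, -0.016, 0.305]
contact_force: [0.4, -0.2, -2.6]
opening: 0.174
grasp_force: 98.3
TCP [ 489.6 -282.   140.6] [-0.  -0.9 17.5] F [ 0.4 -0.2 -2.6] t 23.77
side base [ 575.  -258.6   88.2] rpy deg [-0.4 -0.1 15.9] tab [ 490.2 -282.4  124.5] 3319 93 0.89
  needed base move [-0.5  2.3 -0.1] tool/25 [ 0.008 -0.093  0.003] yaw err 0.5
top base [ 573.3 -252.8   89.1] rpy deg [-0.3  0.  18.2] tab [ 489.7 -280.1  125.6] 3320 108 0.89
  needed base move [ 0.4 -1.  -0.2] tool/25 [0.002 0.042 0.006] yaw err -0.6
```

Already at nested height (88.2 against 88.1), just short of contact. I'll make the final small steps.

```bash
python3 -m inch '[[0,0,0,0,0,0.015,1],[0,0,0,0,0,0.015,1],[0,0,0,0,0,0,1],[0,0,0,0,0,0,1]]'
python3 -m inch '[[0,0,0,0,0,0.01,1],[0,0,0,0,0,0.01,1],[0,0,0,0,0,0,1]]'
```

```text
clock: 24.2
eef_pos: [489.6, -282.0, 139.9]
tcp_rot: [3.141, -0.016, 0.305]
contact_force: [-0.8, -1.1, -1.6]
opening: 0.171
grasp_force: 98.4
clock: 24.45
eef_pos: [489.5, -282.1, 139.4]
tcp_rot: [3.141, -0.016, 0.305]
contact_force: [-1.5, -1.2, 0.9]
opening: 0.169
grasp_force: 98.6
```

```bash
python3 -m inch '[[0,0,0,0,0,0,0.75],[0,0,0,0,0,0,0.7],[0,0,0,0,0,0,0.6],[0,0,0,0,0,0,0.5],[0,0,0,0,0,0,0.5]]' 20
python3 -m inch '[[0,0,0,0,0,-0.2,0.5],[0,0,0,0,0,-0.5,0.5],[0,0,0,0,0,-0.8,0.5],[0,0,0,0,0,-1,0.5],[0,0,0,0,0,-1,0.5],[0,0,0,-1,0,0,0.5],[0,0,0,-1,0,0,0.5],[0,0,0,-1,0,0,0.5]]'
python3 -m inch '[[0,0,0,-1,0,0,0.5],[0,0,0,-1,0,0,0.5],[0,0,0,0,0,0,0.5],[0,0,0,0,0,0,0.5]]'
python3 - <<'E'
from fit import *
out=[]
for n,(u,v) in(("top",(400,180)),("side",(230,240))):
    f=grab_frame(n);P=cloud(f)
    report(n,fit(P,f["pixels"],[574.5,-255.5,88],.305,0,12))
    h=140 if n=="top" else 150
    out.append(cv2.resize(f["pixels"][v:v+h,u:u+160],(400,int(h*2.5)))[:350])
cv2.imwrite("pics/p5.png",np.hstack(out)[...,::-1])
E
```

```text
clock: 24.87
eef_pos: [489.7, -282.0, 139.4]
tcp_rot: [3.141, -0.016, 0.305]
contact_force: [0.3, -0.1, -0.4]
opening: 0.5
grasp_force: 0.0
clock: 25.53
eef_pos: [416.3, -305.1, 226.5]
tcp_rot: [3.14, -0.017, 0.306]
contact_force: [0.5, 0.9, 0.0]
opening: 0.5
grasp_force: 0.0
clock: 25.87
eef_pos: [368.4, -320.3, 225.3]
tcp_rot: [3.141, -0.016, 0.303]
contact_force: [-0.2, 0.4, -0.4]
opening: 0.501
grasp_force: 0.0
top base [ 574.  -252.9   88.7] rpy deg [-0.1 -0.4 18.5] tab [ 490.3 -280.8  124.6] 3316 318 0.93
side base [ 574.5 -258.4   87.9] rpy deg [ 0.1 -0.4 15.8] tab [ 489.6 -282.5  123.8] 3754 365 0.92
```

View pics/p5.png

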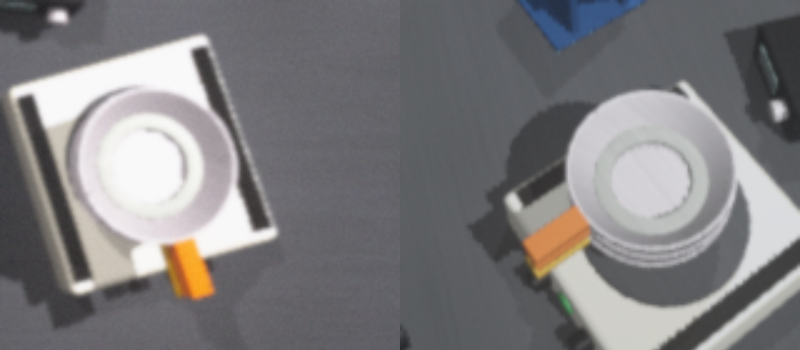

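The stack is nested and level, with its top base 30 mm above the clamped one. The three tabs line up at (190,270) in the left crop and (558,240) in the right.

```bash
python3 -c "from rig import r;print(r.sign_off())"
```

```text
the job is handed in; nothing more can be done
None
```

Both covers are stacked fully home in the clamped cover, level to within about half a degree and with their tabs lined up, and I handed the job in at about 26 s on the robot clock; the sign-off returned no verdict.

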